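# Seat the hex key in the recessed oil plug

## Task

Take the red-handled hex key out of the wooden block and fit it into the recessed hex socket of the oil plug on the round aluminium cover: hold it upright over the plug, turn it until its hexagon matches the socket's, and lower it in. Keep hold of it until it is fully home at the bottom of the socket, then let go and leave it standing there. Leave the blue-handled square key in the block and the red bottle where it stands.

Things in the scene. Friction and masses are not known exactly. Their poses are not given: they have to be found in the camera images.
- hex_key: T-shaped key, 0.35 kg, standing loose, tip 48 mm down, in a 28 mm hole of a fixed wooden block. Origin: centre of its tip; z up the shaft. Red flat-sided bar 100 mm long along x, 24 thick along y, z = 100 to 128; grip it across y at its middle. Steel hexagon shaft, 20 mm across flats, two corners on the key's x line; fits every 60 degrees. Lowest 6 mm taper to a 12 mm tip.
- socket (a point): Centre of the socket's mouth, in the top face of a steel plug 72 mm wide (96 above table) on a fixed aluminium cover 224 wide. z up, x to a socket corner; 2 yellow marks on the plug lie on the x line: key fits with its bar parallel to them or 60 degrees off, give or take 10. Hex funnel, 40 mm across flats, narrows in 14 depth to the 22.5 hex, 26 deep: tip home 40 below. Tight plug, will not turn.
- square_key: The wrong tool, in the other hole (140 mm away) of the same block, which is 90 x 250 x 60 mm high: same sizes and T shape (bar along x, origin at its tip), but with a blue handle and a 16 mm square shaft. Leave it there.
- bottle: Small red bottle with a pointed nozzle standing on the table beyond the work, 44 mm across, 145 mm high, origin at the centre of its base. Leave it standing.

How it is judged (in metres and radians):
On the way:
1. the hex key is at the bottom of the socket while the gripper still holds it (z of hex_key in the frame of socket below -0.032 m and horizontal distance between hex_key and socket below 0.01 m and contact force between the fingers and hex_key above 1 N), for 0.1 s.
At the end, for the whole second after the job is handed in: The hex key stands released and at rest in the plug's socket, its tip within 8 mm of the socket's bottom and within 10 mm of its axis, leaning less than 12 degrees; the square key is still in the block and the bottle stands, each within 40 mm of its start and leaning less than 17 degrees (z of hex_key in the frame of socket below -0.032 m and horizontal distance between hex_key and socket below 0.01 m and angle between hex_key's own z axis and vertical below 0.21 rad and linear speed of hex_key below 0.03 m/s and angle between each of square_key, bottle's own z axis and vertical below 0.3 rad and distance of each of square_key, bottle from where it was at the start of the episode below 0.04 m); the robot touches nothing.
It fails at once if the square key is pulled out or knocked over (distance of square_key from where it was at the start of the episode above 0.04 m).
It fails at once if the bottle is knocked over or pushed away (distance of bottle from where it was at the start of the episode above 0.04 m or angle between bottle's own z axis and vertical above 0.5 rad).
It also fails if it takes over 42 s, if anything falls off the work surface, if the arm or the gripper's body presses on something with over 40 N, if the wrist force passes 120 N, or if a joint passes its speed limit or range.

## Robot

A 6-joint arm with a two-finger parallel gripper is mounted at the origin on the work surface. World frame = base frame: x ahead of the robot, y to its left, z up, the work surface at z = 0. Lengths are in m, angles in degrees, forces in N, time in s.
With the tool pointing down it reaches from about 0.4 to 0.825 m from the base axis. Payload 7 kg.
Tool frame: the origin (TCP) lies midway between the tips of the shut fingers; the grasp point (between the pads) lies r.grip_depth behind it (r.grip_depth is the distance from the TCP to the grasp point, in m); z points along the fingers, y is the line along which they close (so a half turn about z gives the same grasp; the last joint's range is limited). The gripper opens to 88 mm and grips with 3 to 60 N. Pads are 19 mm wide; open, the fingers measure 130 mm over their backs; the gripper's body (78 mm by 193 mm) begins 47 mm behind the grasp point.
Start: joints at [85.663, 20.546, 0.682, 0, -70.136, -16.507], TCP at [0.24, 0.631, 0.227] pointing down, gripper open.
Joint ranges: [-176.03, 176.03], [-82.01, 121.73], [-58.28, 71.71], [-173.87, 95.51], [-174.79, -0.11], [-173.66, 173.66]. Speed limits (degrees/s): [136.94, 136.94, 172.46, 180, 180, 180].

## Interface

Orientations are given as [roll, pitch, yaw] about the fixed x, y, z axes, in that order (R = Rz(yaw) Ry(pitch) Rx(roll)).
In Python, from plant import r, cams, job, get_state gives the robot as it stands (r), with the cameras (cams), the readings as plain functions and the job (job).
- The arm moves only by the tool hand_motion, called after "Request:" in YAML: its name, and indented under it one key for each argument. Schema: {"type":"object","properties":{"steps":{"type":"array","items":{"type":"number"},"minItems":6,"maxItems":72},"finger_gap":{"type":"number"},"grip_n":{"type":"number"},"only":{"type":"string"},"quiet":{"type":"boolean"},"lines":{"type":"string"}},"required":["steps"],"additionalProperties":false}. steps is one flat list of numbers that holds 1 to 12 rows one after another, with no inner brackets; each row has 6 numbers: dx, dy, dz in parts of the range, where 1.0 means 1 m, then a rotation vector rx, ry, rz in fractions of the full range, 1 being 90 degrees; each row is the pose to reach, as a shift and turn from the pose commanded when the call began, along the tool's axes at that moment; what a row does not reach only later rows make up. A row lasts 1/12 s, in which the tool goes at most 0.0417 m and 7.16 degrees, less where a joint would pass 70% of its speed; a pose out of reach is approached as far as the arm can. finger_gap is the finger opening in m, set as the call begins (left out keeps the last). The fingers move at their own pace and stop on an object; grip_n is the grip in N (left out, the last holds). Time passes only in rows, so rows that do not move let the fingers close. The tool returns the time, the measured TCP pose, the force, the opening and the grip force at its end. only (a regular expression) keeps the lines of the reply that match it, lines (a string "A,B") keeps lines A to B, and quiet returns only ok. Shift and turn numbers lie between -1 and 1, and a call with a number outside is refused. Input that does not fit is refused with a message, and nothing moves.
- get_state(): the state, without advancing time (a new reading comes with each control period).
- cams.capture(name): name is "scene" or "top"; returns a dict with "frame" (420x560x3 uint8, red, green, blue), "z_map" (420x560 float32, m along the optical axis (not along the pixel's ray), 0 where there is no reading), "fx", "fy", "cx", "cy" (pixels), "cam_to_world" (4x4, takes a point from camera to world coordinates). Camera axes: x right, y down, z forward; pixel columns grow to the right and rows downward; lengths in m; the calibration is good to about 2 mm. A picture is of the moment at which its call begins.
- job.close_job(): hands the job in; it is judged then, once.
The state is a dict: "time_s": time; "joints": joint angles; "qd": joint speeds; "joint_torque": joint torques, N m; "tcp_pos": TCP position; "eef_rot": TCP orientation; "contact_force": force on the tool from outside, world axes, zero at the start; "moment": the same for the moment, N m; "gripper_width": finger opening in m; "gripper_force": force on a finger pad.
Only numpy, scipy, OpenCV 4.12 (cv2) and the standard library are available. Lean on these libraries where they do the work, as an engineer would, in place of code of your own. Each camera call takes 0.05 s, during which the arm holds its last target. There are 200 camera calls.

## Working session

There is one attempt and no reset: what is moved stays moved. The work goes in short steps, Python scripts to look and compute and a tool call to move; the robot and the scene stay as the last step left them, time stands still between calls to the robot, and variables do not carry over. Pictures are saved under pics/ and viewed, at most 10 in all, crops included, and the job is handed in when it is done.

```bash
ls; mkdir -p pics
```

Run:
```python
from plant import r, cams, job, get_state
import cv2,numpy as np
print(get_state()['tcp_pos'],get_state()['eef_rot'],r.grip_depth)
for n in("scene","top"):
    c=cams.capture(n); np.savez(f'{n}0.npz',**c); cv2.imwrite(f'pics/{n}0.png',c['frame'][:,:,::-1]); print(c['cam_to_world'],c['fx'])
```

```text
pics
plant.py
[0.24005335 0.6303622  0.22561454] [ 1.79905801e+02 -6.86272193e-03 -2.08531080e+01] 0.0188
[[ 0.80271793  0.37202155 -0.4660943   1.05784669]
 [ 0.59618858 -0.48193246  0.64210613 -0.58996013]
 [ 0.01425134 -0.7933102  -0.60865083  0.63165412]
 [ 0.          0.          0.          1.        ]] 401.6484384421859
[[ 0.01990272 -0.99713484  0.07297936  0.56570955]
 [-0.99963516 -0.02117946 -0.01676249  0.00209927]
 [ 0.01826013 -0.07261912 -0.99719258  0.94922536]
 [ 0.          0.          0.          1.        ]] 475.7827775152452
```

View pics/scene0.png

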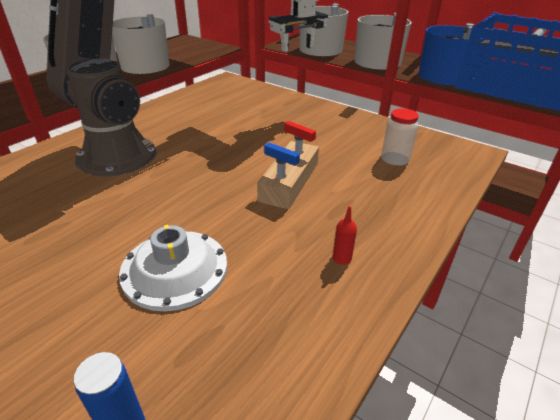

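View pics/top0.png

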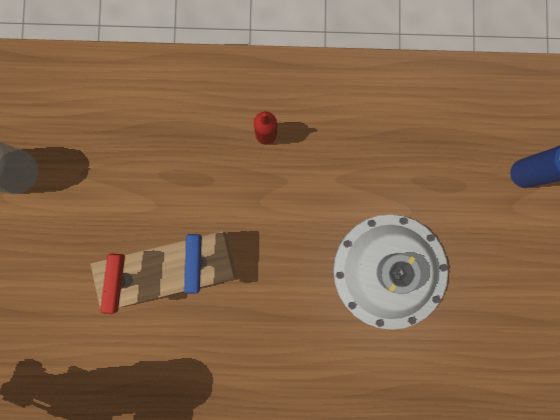

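The scene view shows the red bar at (300,131), the blue bar at (282,153), the plug at (170,243) and the bottle at (345,238). In the top view the red bar is at (112,283), the blue bar at (192,263), the plug at (402,273) with yellow marks at about (411,261) and (393,288), and the bottle at (266,127).

Create h.py:
```python
import cv2,numpy as np
def cloud(c):
    v,u=np.mgrid[:420,:560]; z=c['z_map']
    P=np.stack([(u-c['cx'])/c['fx']*z,(v-c['cy'])/c['fy']*z,z],-1)
    T=c['cam_to_world']; return P@T[:3,:3].T+T[:3,3]
def ray(c,uv,h):
    T=c['cam_to_world']; d=T[:3,:3]@np.array([(uv[0]-c['cx'])/c['fx'],(uv[1]-c['cy'])/c['fy'],1.])
    return T[:3,3]+d*(h-T[2,3])/d[2]
def hsv(c): return cv2.cvtColor(np.ascontiguousarray(c['frame']),cv2.COLOR_RGB2HSV)
def mask(c,col):
    H=hsv(c);h,s,v=H[...,0],H[...,1],H[...,2]
    return {'red':((h<6)|(h>173))&(s>170)&(v>60),'blue':(h>105)&(h<130)&(s>150),'yel':(h>20)&(h<35)&(s>140)&(v>120)}[col]
def rect(P):
    (c,s,a)=cv2.minAreaRect((P[:,:2]*1000).astype(np.float32))
    if s[0]<s[1]: a+=90; s=s[::-1]
    return np.array(c)/1000,np.array(s),a%180
```

Run:
```python
from h import *
for n in('top','scene'):
    c=np.load(n+'0.npz'); W=cloud(c)
    for col in('red','blue'):
        m=mask(c,col)&(np.abs(W[...,0]-.5)<.4)&(abs(W[...,1])<.6)&(W[...,2]>.01)
        k,L,st,ce=cv2.connectedComponentsWithStats(m.astype(np.uint8))
        for i in range(1,k):
            if st[i,4]<60: continue
            P=W[(L==i)]; t=P[P[:,2]>.13] if n=='top' else P
            z=P[:,2]
            tp=P[(z>.134)&(z<.146)]
            print(n,col,ce[i],st[i],'z',np.percentile(z,[2,50,98]).round(4))
            if len(tp)>20: print('   top rect',rect(tp),'med z',np.median(tp[:,2]),tp.mean(0))
            if n=='top':
                px=np.argwhere(L==i)[:,::-1]; 
                print('   ray rect',rect(np.array([ray(c,p,.14) for p in px])))
    y=mask(c,'yel'); k,L,st,ce=cv2.connectedComponentsWithStats(y.astype(np.uint8))
    for i in range(1,k):
        if st[i,4]>4:
            print(n,'yel',ce[i],st[i,4],np.median(W[L==i],0).round(4),ray(c,ce[i],.096).round(4))
    # plug top face
    m=(abs(W[...,2]-.096)<.005)&(W[...,1]<-.1)&(W[...,1]>-.5)&(W[...,0]>.3)&(W[...,0]<.7)
    k,L,st,ce=cv2.connectedComponentsWithStats(m.astype(np.uint8)); i=1+np.argmax(st[1:,4])
    px=np.argwhere(L==i)[:,::-1]
    Q=np.array([ray(c,p,.096) for p in px])
    print(n,'plug',len(Q),rect(Q),cv2.minEnclosingCircle((Q[:,:2]*1000).astype(np.float32)),np.median(W[L==i],0))
```

```text
top red [264.80210158 126.7267951 ] [254 112  23  32 571] z [0.02   0.0985 0.1425]
   ray rect (array([0.76593115, 0.02383469]), array([54.33512878, 37.97709274]), 1.4014827013015747)
top red [113.40174672 282.70742358] [100 254  24  60 687] z [0.1206 0.1394 0.1431]
   top rect (array([0.49444568, 0.27689526]), array([98.93452454, 22.52802277]), 175.4151153564453) med z 0.1397773042757775 [0.49527838 0.27334763 0.13954596]
   ray rect (array([0.49459091, 0.27392072]), array([99.08285522, 28.35962105]), 175.2858657836914)
top blue [556.89010989 159.41758242] [554 148   6  23  91] z [0.1551 0.1603 0.1646]
   ray rect (array([ 0.72287616, -0.48338525]), array([38.74147797,  8.77545547]), 178.70948028564453)
top plug 957 (array([ 0.51766437, -0.22323685]), array([70.26376343, 69.27952576]), 91.03418326377869) ((517.8272094726562, -223.41510009765625), 36.395118713378906) [ 0.5171336  -0.2241347   0.09549238]
scene red [404.14423077 115.50320513] [392 109  26  15 312] z [0.1396 0.1505 0.153 ]
   top rect (array([0.71099274, 0.4906702 ]), array([67.10037231, 25.46746254]), 20.8366813659667
[... 592 characters left out ...]
.14016812097119463 [0.53702616 0.13541753 0.13958295]
scene blue [114.01342282 401.7639821 ] [  77  366   68   54 1788] z [0.0595 0.1334 0.1638]
   top rect (array([ 0.7403374, -0.5046795]), array([56.26274109, 22.28705978]), 77.47140502929688) med z 0.14028137644715927 [ 0.74446594 -0.50721238  0.14013913]
scene yel [165.84615385 226.46153846] 13 [ 0.4949 -0.2108  0.0977] [ 0.4927 -0.2092  0.096 ]
scene yel [170.78571429 250.35714286] 56 [ 0.5483 -0.2467  0.0896] [ 0.5561 -0.2517  0.096 ]
scene plug 579 (array([ 0.52140155, -0.22892731]), array([73.98671722, 72.38349152]), 116.11397171020508) ((519.9527587890625, -228.9528350830078), 39.752445220947266) [ 0.5213323  -0.22890982  0.09627913]
```

Run:
```python
from h import *
for n in('top','scene'):
    c=np.load(n+'0.npz'); W=cloud(c); H=hsv(c)
    m=(abs(W[...,0]-.518)<.05)&(abs(W[...,1]+.225)<.05)&(W[...,2]>.085)
    y=m&(H[...,0]>15)&(H[...,0]<38)&(H[...,1]>70)
    k,L,st,ce=cv2.connectedComponentsWithStats(y.astype(np.uint8))
    for i in range(1,k):
        if st[i,4]>3:
            s=(L==i)&(W[...,2]>.093); px=np.argwhere(s)[:,::-1]
            print(n,'yel',ce[i].round(1),st[i,4],W[L==i].mean(0).round(4), len(px), ray(c,px.mean(0),.096).round(4) if len(px) else '')
    for tol in (.0035,.002):
      f=(abs(W[...,2]-np.median(W[m&(abs(W[...,2]-.096)<.004)][:,2]))<tol)&m
      px=np.argwhere(f)[:,::-1]
      hull=cv2.convexHull(px.astype(np.int32)); Q=np.array([ray(c,p,.096) for p in hull[:,0]])*1000
      print(n,tol,len(px),cv2.fitEllipse(Q[:,:2].astype(np.float32)),cv2.minEnclosingCircle(Q[:,:2].astype(np.float32)),cv2.minAreaRect(Q[:,:2].astype(np.float32)))
    # dark socket rim of hole: pixels inside plug with z below .094
    f=f.astype(np.uint8); cs,hi=cv2.findContours(f,cv2.RETR_CCOMP,cv2.CHAIN_APPROX_NONE)
    for q,h in zip(cs,hi[0]):
        if h[3]>=0 and len(q)>15:
            Q=np.array([ray(c,p,.096) for p in q[:,0]])*1000
            print(n,'hole',len(q),cv2.minEnclosingCircle(Q[:,:2].astype(np.float32)),cv2.minAreaRect(Q[:,:2].astype(np.float32)))
    if n=='top':
        bgr=c['frame'][...,::-1]
        a=cv2.resize(bgr[235:310,355:455],None,fx=5,fy=5,interpolation=cv2.INTER_CUBIC)
        b=cv2.resize(bgr[245:320,80:180],None,fx=3,fy=3)
        o=np.zeros((375,800,3),np.uint8); o[:375,:500]=a; o[:225,500:]=b
        cv2.imwrite('pics/crop1.png',o)
```

```text
top yel [410.7 259.8] 33 [ 0.5424 -0.2414  0.0965] 32 [ 0.5422 -0.2415  0.096 ]
top yel [391.9 287.7] 37 [ 0.4922 -0.2078  0.0963] 37 [ 0.4921 -0.2079  0.096 ]
top 0.0035 912 ((517.279052734375, -223.73008728027344), (71.0118179321289, 71.53429412841797), 28.66347312927246) ((517.49462890625, -223.4576416015625), 36.1470832824707) ((517.664306640625, -223.23684692382812), (69.27951049804688, 70.26377868652344), 1.0342390537261963)
top 0.002 723 ((517.243408203125, -223.81570434570312), (70.65711975097656, 71.3080062866211), 30.373001098632812) ((517.49462890625, -223.4576416015625), 36.1470832824707) ((517.6452026367188, -223.22183227539062), (70.04713439941406, 69.49057006835938), 89.94343566894531)
top hole 77 ((516.8416137695312, -222.9380645751953), 22.954708099365234) ((517.189453125, -223.6544189453125), (41.364227294921875, 43.17848587036133), 45.17783737182617)
scene yel [165.9 226.6] 19 [ 0.4949 -0.2106  0.0978] 19 [ 0.4931 -0.2094  0.096 ]
scene yel [170. 247.] 43 [ 0.5461 -0.2451  0.0943] 31 [ 0.5444 -0.2439  0.096 ]
scene 0.0035 528 ((520.9933471679688, -228.5652313232422), (70.74993133544922, 76.58247375488281), 54.919429779052734) ((518.8230590820312, -229.91122436523438), 39.30989456176758) ((521.1365356445312, -228.12725830078125), (73.10181427001953, 71.72904968261719), 17.191429138183594)
scene 0.002 444 ((520.1165771484375, -227.76747131347656), (69.72073364257812, 74.49609375), 63.4249382019043) ((519.1825561523438, -227.11749267578125), 38.159034729003906) ((520.8850708007812, -227.17803955078125), (71.88432312011719, 69.68433380126953), 5.048222064971924)
scene hole 54 ((519.1549682617188, -226.83047485351562), 22.747982025146484) ((520.2646484375, -227.42715454101562), (41.89926528930664, 39.803871154785156), 37.569942474365234)
```

View pics/crop1.png

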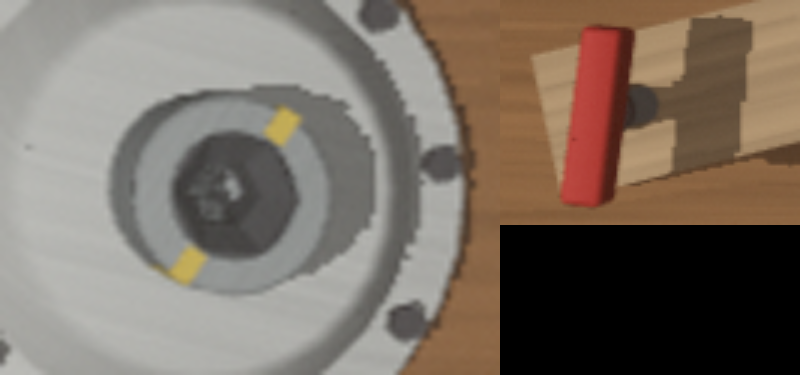

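The socket mouth is at about (0.518,-0.225), with the mark line at -34°. The red bar is centred at (0.495,0.2745), yaw 175°, with its top at 0.140 as expected. Next I approach from above.

Create go.py:
```python
import sys
from plant import r, cams, job, get_state
from scipy.spatial.transform import Rotation as R
import numpy as np
t=np.array([float(a) for a in sys.argv[1:5]]); s=get_state()
A=R.from_euler('xyz',s['eef_rot'],degrees=True); B=R.from_euler('xyz',[180,0,t[3]],degrees=True)
print('t',s['time_s'],'pos',s['tcp_pos'].round(4),s['eef_rot'].round(2),'j',np.round(s['joints'],1),'w',s['gripper_width'],'F',np.round(s['contact_force'],1),s['gripper_force'])
print('d',A.inv().apply(t[:3]-s['tcp_pos']).round(4),(A.inv()*B).as_rotvec(degrees=True).round(2))
```

```bash
python3 go.py .495 .2745 .20 -4.8
```

```text
t 0.1 pos [0.24   0.6304 0.2257] [ 1.7991e+02 -1.0000e-02 -2.0850e+01] j [ 85.7  20.6   0.6  -0.  -70.1 -16.5] w 0.08784005032982425 F [-0.5 -0.2  0.2] 0.0
d [0.3649 0.2418 0.0261] [  0.09   0.   -16.05]
```

The manual's scale: turns go in shares of 90 degrees. Converting my numbers, -16 degrees / 90 = -0.1778.

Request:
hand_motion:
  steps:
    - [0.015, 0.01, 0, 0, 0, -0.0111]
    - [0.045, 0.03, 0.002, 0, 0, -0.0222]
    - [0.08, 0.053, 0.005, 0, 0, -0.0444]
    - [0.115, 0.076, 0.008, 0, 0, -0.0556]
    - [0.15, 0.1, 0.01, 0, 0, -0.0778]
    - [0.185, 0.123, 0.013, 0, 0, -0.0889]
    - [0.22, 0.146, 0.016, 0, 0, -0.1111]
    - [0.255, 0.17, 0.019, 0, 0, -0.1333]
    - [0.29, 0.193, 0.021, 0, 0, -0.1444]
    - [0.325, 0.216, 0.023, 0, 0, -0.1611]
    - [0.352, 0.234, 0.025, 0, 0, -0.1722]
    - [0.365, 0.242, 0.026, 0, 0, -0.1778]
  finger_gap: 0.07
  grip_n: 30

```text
refused: steps[0]: [0.015, 0.01, 0, 0, 0, -0.0111] is not of type 'number' (schema: type "number"). Nothing was moved.
```

The error is about the shape of the input: one flat list, 6 numbers to a row, no inner brackets. Fixing that and sending the same move.

Request:
hand_motion:
  steps: [0.015, 0.01, 0, 0, 0, -0.0111, 0.045, 0.03, 0.002, 0, 0, -0.0222, 0.08, 0.053, 0.005, 0, 0, -0.0444, 0.115, 0.076, 0.008, 0, 0, -0.0556, 0.15, 0.1, 0.01, 0, 0, -0.0778, 0.185, 0.123, 0.013, 0, 0, -0.0889, 0.22, 0.146, 0.016, 0, 0, -0.1111, 0.255, 0.17, 0.019, 0, 0, -0.1333, 0.29, 0.193, 0.021, 0, 0, -0.1444, 0.325, 0.216, 0.023, 0, 0, -0.1611, 0.352, 0.234, 0.025, 0, 0, -0.1722, 0.365, 0.242, 0.026, 0, 0, -0.1778]
  finger_gap: 0.07
  grip_n: 30

```text
time_s: 1.1
tcp_pos: [0.4964, 0.2711, 0.2]
eef_rot: [179.9, 0.0, -4.9]
contact_force: [0.1, 1.4, 0.2]
gripper_width: 0.0699
gripper_force: 0.0
```

Request:
hand_motion:
  steps: [0, 0, 0, 0, 0, 0, 0, 0, 0, 0, 0, 0]

```text
time_s: 1.27
tcp_pos: [0.4955, 0.2737, 0.2002]
eef_rot: [180.0, 0.0, -5.0]
contact_force: [0.1, 0.2, 0.0]
gripper_width: 0.0703
gripper_force: 0.0
```

```bash
python3 go.py .495 .2745 .107 -4.8
```

Run:
```python
from plant import r, cams, job, get_state
from h import *
c=cams.capture('top'); cv2.imwrite('pics/top1.png',c['frame'][...,::-1])
```

```text
t 1.2667 pos [0.4955 0.2737 0.2002] [ 1.7997e+02  3.0000e-02 -4.9800e+00] j [ 48.7  11.5 -15.5  -0.  -63.1  36.3] w 0.07027988881419295 F [0.1 0.2 0. ] 0.0
d [-0.0005 -0.0008  0.0932] [ 0.03  0.03 -0.18]
```

View pics/top1.png

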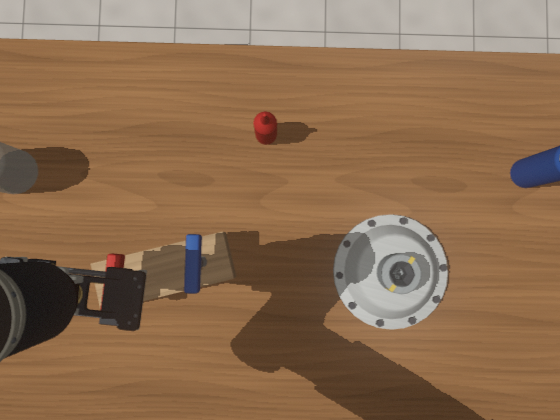

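The gripper sits over the red bar at (115,285), with its long axis across the bar and clear of the blue key. Now I descend and grip.

Request:
hand_motion:
  steps: [0, -0.001, 0.012, 0, 0, 0, 0, -0.001, 0.03, 0, 0, 0, 0, -0.001, 0.048, 0, 0, 0, 0, -0.001, 0.066, 0, 0, 0, 0, -0.001, 0.082, 0, 0, 0, 0, -0.001, 0.093, 0, 0, 0, 0, -0.001, 0.093, 0, 0, 0]
  finger_gap: 0.07

```text
time_s: 1.9
tcp_pos: [0.4936, 0.2757, 0.1052]
eef_rot: [179.8, 0.2, -4.8]
contact_force: [0.0, -0.9, -0.4]
gripper_width: 0.0701
gripper_force: 0.0
```

Request:
hand_motion:
  steps: [0, 0, 0, 0, 0, 0, 0, 0, 0, 0, 0, 0, 0, 0, 0, 0, 0, 0, 0, 0, 0, 0, 0, 0, 0, 0, 0, 0, 0, 0, 0, 0, 0, 0, 0, 0, 0, 0, 0, 0, 0, 0]
  finger_gap: 0
  grip_n: 35

```text
time_s: 2.48
tcp_pos: [0.4954, 0.2758, 0.1079]
eef_rot: [-180.0, -0.0, -4.9]
contact_force: [-0.0, 0.2, 0.1]
gripper_width: 0.0288
gripper_force: 0.0
```

Request:
hand_motion:
  steps: [0, 0, 0, 0, 0, 0, 0, 0, 0, 0, 0, 0, 0, 0, 0, 0, 0, 0, 0, 0, 0, 0, 0, 0]
  finger_gap: 0
  grip_n: 40

```text
time_s: 2.82
tcp_pos: [0.4954, 0.2759, 0.1078]
eef_rot: [-180.0, -0.0, -4.8]
contact_force: [-0.1, 1.2, 1.3]
gripper_width: 0.0241
gripper_force: 40.0
```

Request:
hand_motion:
  steps: [0, 0, -0.008, 0, 0, 0, 0, 0, -0.025, 0, 0, 0, 0, 0, -0.04, 0, 0, 0, 0, 0, -0.055, 0, 0, 0, 0, 0, -0.07, 0, 0, 0, 0, 0, -0.085, 0, 0, 0, 0, 0, -0.1, 0, 0, 0, 0, 0, -0.115, 0, 0, 0, 0, 0, -0.13, 0, 0, 0, 0, 0, -0.145, 0, 0, 0, 0, 0, -0.155, 0, 0, 0, 0, 0, -0.16, 0, 0, 0]

```text
time_s: 3.82
tcp_pos: [0.4954, 0.2758, 0.269]
eef_rot: [-179.9, -0.1, -4.8]
contact_force: [0.7, 0.2, -3.3]
gripper_width: 0.0238
gripper_force: 40.0
```

```bash
python3 go.py .5185 -.225 .267 -33.9
```

```text
t 3.8167 pos [0.4954 0.2758 0.269 ] [-1.7994e+02 -5.0000e-02 -4.8500e+00] j [ 48.9   8.9  -9.5   0.  -71.6  36.3] w 0.023789860322124382 F [ 0.7  0.2 -3.3] 39.99838829040527
d [0.0653 0.4971 0.0016] [-0.07 -0.03 29.05]
```

Weight of 3.3 N is carried, width is 24 mm, and the tip is now above the blue handle. Next I carry it across and turn it.

Scaled: 14 degrees / 90 = 0.1556.

Request:
hand_motion:
  steps: [0.001, 0.008, 0, 0, 0, 0.0111, 0.003, 0.022, 0, 0, 0, 0.0222, 0.005, 0.042, 0, 0, 0, 0.0333, 0.008, 0.064, 0, 0, 0, 0.0444, 0.011, 0.086, 0, 0, 0, 0.0556, 0.014, 0.108, 0, 0, 0, 0.0722, 0.017, 0.13, 0, 0, 0, 0.0889, 0.02, 0.152, 0, 0, 0, 0.1, 0.023, 0.174, 0, 0, 0, 0.1111, 0.026, 0.196, 0, 0, 0, 0.1278, 0.029, 0.218, 0, 0, 0, 0.1444, 0.032, 0.24, 0, 0, 0, 0.1556]

```text
time_s: 4.82
tcp_pos: [0.5056, 0.0316, 0.2665]
eef_rot: [179.9, 0.1, -19.0]
contact_force: [0.8, -0.5, -2.9]
gripper_width: 0.024
gripper_force: 40.0
```

```bash
python3 go.py .5185 -.225 .267 -33.9
```

```text
t 4.8167 pos [0.5056 0.0316 0.2665] [ 1.7993e+02  9.0000e-02 -1.9010e+01] j [ 25.8   3.1 -16.4  -0.  -70.6  45.2] w 0.023994706410574638 F [ 0.8 -0.5 -2.9] 39.999409317970276
d [ 0.0957  0.2384 -0.0004] [ 0.08  0.09 14.89]
```

Scaled: 15 degrees / 90 = 0.1667.

Request:
hand_motion:
  steps: [0.008, 0.02, 0, 0, 0, 0.0111, 0.017, 0.042, 0, 0, 0, 0.0333, 0.026, 0.064, 0, 0, 0, 0.0444, 0.034, 0.086, 0, 0, 0, 0.0611, 0.043, 0.108, 0, 0, 0, 0.0778, 0.052, 0.13, 0, 0, 0, 0.0889, 0.061, 0.152, 0, 0, 0, 0.1056, 0.07, 0.174, 0, 0, 0, 0.1222, 0.078, 0.195, 0, 0, 0, 0.1333, 0.086, 0.215, 0, 0, 0, 0.15, 0.092, 0.23, 0, 0, 0, 0.1611, 0.095, 0.237, 0, 0, 0, 0.1667]

```text
time_s: 5.82
tcp_pos: [0.5186, -0.2235, 0.2662]
eef_rot: [179.9, 0.1, -34.1]
contact_force: [0.3, -0.5, -3.1]
gripper_width: 0.0239
gripper_force: 40.0
```

Request:
hand_motion:
  steps: [0, 0, 0, 0, 0, 0, 0, 0, 0, 0, 0, 0, 0, 0, 0, 0, 0, 0, 0, 0, 0, 0, 0, 0]

```text
time_s: 6.15
tcp_pos: [0.52, -0.2205, 0.2675]
eef_rot: [-180.0, 0.0, -33.8]
contact_force: [-0.4, 0.6, -2.2]
gripper_width: 0.0236
gripper_force: 40.0
```

```bash
python3 go.py .5185 -.225 .20 -33.9
```

Run:
```python
from plant import r, cams, job, get_state
from h import *
ims=[]
for n in('scene','top'):
    c=cams.capture(n); np.savez(f'{n}2.npz',**c)
    W=cloud(c); m=mask(c,'red')&(abs(W[...,0]-.52)<.1)&(abs(W[...,1]+.22)<.1)&(W[...,2]>.1)
    if m.sum()>10: print(n,m.sum(),W[m].min(0),W[m].max(0),rect(W[m]))
    b=c['frame'][...,::-1]; b=b[130:290,70:270] if n=='scene' else b[180:340,300:500]
    ims.append(cv2.resize(b,(400,320),interpolation=cv2.INTER_CUBIC))
cv2.imwrite('pics/over.png',np.hstack(ims))
```

```text
t 6.15 pos [ 0.52   -0.2205  0.2675] [-1.80e+02  1.00e-02 -3.38e+01] j [ -3.1   8.8  -9.8  -0.  -71.4  59.3] w 0.023641858825184606 F [-0.4  0.6 -2.2] 39.998717308044434
d [0.0013 0.0046 0.0675] [-0.    0.01  0.1 ]
scene 558 [ 0.47932624 -0.25733403  0.27485671] [ 0.56757363 -0.18622901  0.31490312] (array([ 0.52306396, -0.2229523 ]), array([99.49098969, 23.91877937]), 146.5751953125)
```

View pics/over.png

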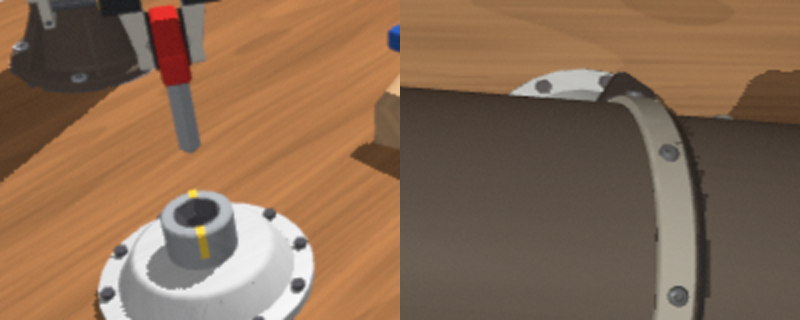

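The key hangs above the plug with its tip at about (189,150) in the crop, but the shaft looks tilted along the bar. I'll measure the lean from the depth map.

Create lean.py:
```python
import sys
from h import *
def lean(c,yaw=-33.9,pl=1):
    W=cloud(c); near=(abs(W[...,0]-.52)<.12)&(abs(W[...,1]+.22)<.12)
    m=mask(c,'red')&near&(W[...,2]>.1); P=W[m]
    ax=np.array([np.cos(np.radians(yaw)),np.sin(np.radians(yaw)),0])
    # shaft: pixels below bar in image, grey, z above plug
    H=hsv(c); zmin=P[:,2].min()
    s=near&(W[...,2]>.105)&(W[...,2]<zmin+.003)&(H[...,1]<70)&(np.hypot(W[...,0]-.52,W[...,1]+.22)<.035)
    Q=W[s]; 
    q=Q.mean(0); d=np.linalg.svd(Q-q)[2][0]; d*=np.sign(d[2])
    print('shaft n',len(Q),'axis',d.round(3),'lean deg along bar',np.degrees(np.arcsin(d@ax)).round(2),'across',np.degrees(np.arcsin(d@np.array([-ax[1],ax[0],0]))).round(2),'z',Q[:,2].min().round(4),Q[:,2].max().round(4))
    low=Q[Q[:,2]<Q[:,2].min()+.012]; print('low pts mean',low.mean(0).round(4))
    # bar slope: z of the highest points along the bar
    u=(P-P.mean(0))@ax; b=[(x,np.percentile(P[(u>x-.005)&(u<x+.005),2],95)) for x in np.arange(-.04,.041,.01) if ((u>x-.005)&(u<x+.005)).sum()>5]
    b=np.array(b); print('bar slope deg',np.degrees(np.arctan(np.polyfit(b[:,0],b[:,1],1)[0])).round(2),b.round(4).tolist())
if __name__=='__main__': lean(np.load(sys.argv[1]))
```

```bash
python3 lean.py scene2.npz
```

```text
shaft n 409 axis [ 0.002 -0.03   1.   ] lean deg along bar 1.05 across -1.36 z 0.1758 0.2778
low pts mean [ 0.5277 -0.2253  0.1827]
bar slope deg -0.54 [[-0.04, 0.3012], [-0.03, 0.3013], [-0.02, 0.3014], [-0.01, 0.3018], [0.0, 0.3015], [0.01, 0.3013], [0.02, 0.3012], [0.03, 0.3002]]
```

The lean is about 1°, so the key is upright. In the scene camera's frame the key needs to shift by (-3,-5) mm, giving a TCP target of (0.517,-0.2255). I'll lower it to the mouth.

```bash
python3 go.py .517 -.2255 .20 -33.9
```

```text
t 6.25 pos [ 0.5203 -0.2204  0.2677] [-1.7999e+02 -1.0000e-02 -3.3780e+01] j [ -3.1   8.8  -9.8  -0.  -71.4  59.3] w 0.023594727140413267 F [ 0.8 -1.1 -3.2] 39.99866008758545
d [0.0001 0.006  0.0677] [-0.01 -0.01  0.12]
```

Request:
hand_motion:
  steps: [0, 0.002, 0.006, 0, 0, 0, 0, 0.004, 0.016, 0, 0, 0, 0, 0.006, 0.028, 0, 0, 0, 0, 0.006, 0.04, 0, 0, 0, 0, 0.006, 0.052, 0, 0, 0, 0, 0.006, 0.062, 0, 0, 0, 0, 0.006, 0.067, 0, 0, 0, 0, 0.006, 0.067, 0, 0, 0, 0, 0.006, 0.067, 0, 0, 0]

```text
time_s: 7.0
tcp_pos: [0.5169, -0.2261, 0.2004]
eef_rot: [180.0, 0.0, -33.8]
contact_force: [-0.1, -0.3, -2.3]
gripper_width: 0.0241
gripper_force: 40.0
```

```bash
python3 go.py .517 -.2255 .151 -33.9
```

```text
t 7.0 pos [ 0.5169 -0.2261  0.2004] [ 1.7998e+02  2.0000e-02 -3.3830e+01] j [ -3.7  11.3 -15.7   0.  -63.   59.9] w 0.02409277646683231 F [-0.1 -0.3 -2.3] 39.99849200248718
d [-0.0003 -0.0006  0.0494] [0.02 0.02 0.07]
```

Tip is about 9 mm above the mouth. I'll lower it slowly through the funnel.

Request:
hand_motion:
  steps: [0, 0, 0.003, 0, 0, 0, 0, 0, 0.006, 0, 0, 0, 0, 0, 0.009, 0, 0, 0, 0, 0, 0.012, 0, 0, 0, 0, 0, 0.015, 0, 0, 0, 0, 0, 0.018, 0, 0, 0, 0, 0, 0.02, 0, 0, 0, 0, 0, 0.022, 0, 0, 0]
  grip_n: 40

```text
time_s: 7.67
tcp_pos: [0.5169, -0.2261, 0.1783]
eef_rot: [180.0, 0.0, -33.8]
contact_force: [1.0, 0.1, -3.1]
gripper_width: 0.024
gripper_force: 40.0
```

```bash
python3 go.py .517 -.2255 .151 -33.9
```

```text
t 7.6667 pos [ 0.5169 -0.2261  0.1783] [ 1.7999e+02  1.0000e-02 -3.3850e+01] j [ -3.7  12.3 -17.5   0.  -60.2  59.9] w 0.023957133057718818 F [ 1.   0.1 -3.1] 39.998608231544495
d [-0.0002 -0.0006  0.0273] [0.01 0.01 0.05]
```

Run:
```python
from plant import r, cams, job, get_state
from h import *
c=cams.capture('scene'); np.savez('scene3.npz',**c)
cv2.imwrite('pics/in1.png',cv2.resize(c['frame'][...,::-1][160:290,90:250],None,fx=4,fy=4,interpolation=cv2.INTER_CUBIC))
```

```text
(no output)
```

View pics/in1.png

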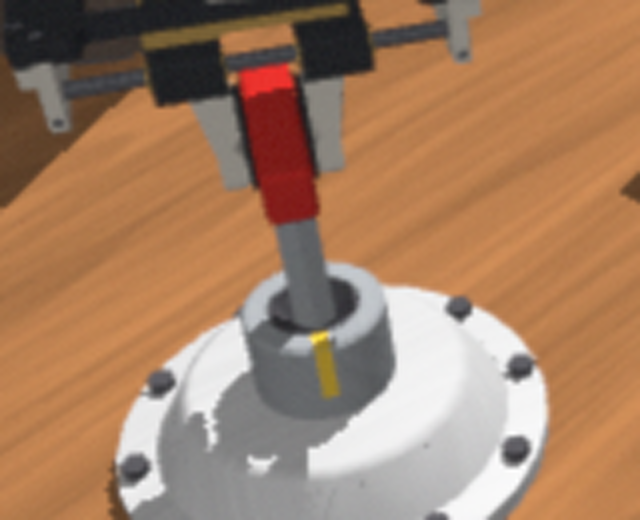

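The tip is in the funnel, with the shaft at (312,300) centred in the mouth and the bar in line with the yellow mark. No contact force yet, so I continue slowly.

Request:
hand_motion:
  steps: [0, 0, 0.002, 0, 0, 0, 0, 0, 0.004, 0, 0, 0, 0, 0, 0.006, 0, 0, 0, 0, 0, 0.008, 0, 0, 0, 0, 0, 0.01, 0, 0, 0, 0, 0, 0.01, 0, 0, 0]

```text
time_s: 8.22
tcp_pos: [0.517, -0.2261, 0.1682]
eef_rot: [-180.0, -0.0, -33.8]
contact_force: [0.4, -0.7, -3.4]
gripper_width: 0.0239
gripper_force: 40.0
```

```bash
python3 go.py .517 -.2255 .151 -33.9
```

```text
t 8.2167 pos [ 0.517  -0.2261  0.1682] [-180.     -0.    -33.84] j [ -3.7  12.8 -18.2  -0.  -58.9  59.9] w 0.023911987152522764 F [ 0.4 -0.7 -3.4] 39.998268485069275
d [-0.0003 -0.0004  0.0172] [-0.   -0.    0.06]
```

Request:
hand_motion:
  steps: [0, 0, 0.002, 0, 0, 0, 0, 0, 0.004, 0, 0, 0, 0, 0, 0.006, 0, 0, 0, 0, 0, 0.008, 0, 0, 0, 0, 0, 0.01, 0, 0, 0, 0, 0, 0.012, 0, 0, 0, 0, 0, 0.014, 0, 0, 0, 0, 0, 0.014, 0, 0, 0]

```text
time_s: 8.88
tcp_pos: [0.517, -0.226, 0.1542]
eef_rot: [-180.0, 0.0, -33.8]
contact_force: [1.8, -0.0, -4.3]
gripper_width: 0.0237
gripper_force: 40.0
```

```bash
python3 go.py .517 -.2255 .151 -33.9
```

```text
t 8.8833 pos [ 0.517  -0.226   0.1542] [-179.99    0.    -33.85] j [ -3.7  13.6 -19.3  -0.  -57.2  59.9] w 0.02371330682551874 F [ 1.8 -0.  -4.3] 39.99810755252838
d [-0.0003 -0.0004  0.0032] [-0.01  0.    0.05]
```

Request:
hand_motion:
  steps: [0, 0, 0.001, 0, 0, 0, 0, 0, 0.002, 0, 0, 0, 0, 0, 0.003, 0, 0, 0, 0, 0, 0.003, 0, 0, 0, 0, 0, 0.003, 0, 0, 0]

```text
time_s: 9.3
tcp_pos: [0.5171, -0.2261, 0.1518]
eef_rot: [-180.0, -0.0, -33.8]
contact_force: [1.2, -0.4, -0.8]
gripper_width: 0.0238
gripper_force: 40.0
```

Request:
hand_motion:
  steps: [0, 0, 0.001, 0, 0, 0, 0, 0, 0.002, 0, 0, 0, 0, 0, 0.002, 0, 0, 0]

```text
time_s: 9.55
tcp_pos: [0.5176, -0.2264, 0.1516]
eef_rot: [-180.0, -0.1, -33.8]
contact_force: [-2.7, 2.6, 13.2]
gripper_width: 0.0238
gripper_force: 40.0
```

Run:
```python
from plant import r, cams, job, get_state
from h import *
c=cams.capture('scene'); np.savez('scene4.npz',**c)
W=cloud(c); m=mask(c,'red')&(abs(W[...,0]-.52)<.1)&(abs(W[...,1]+.22)<.1)&(W[...,2]>.1)
print(rect(W[m]),np.percentile(W[m][:,2],[1,90,99]))
```

```text
(array([ 0.52339886, -0.23004494]), array([93.80882263, 24.62298203]), 146.6501007080078) [0.16055946 0.18535925 0.1862572 ]
```

It is bottomed out: +13 N upward, and the bar top is at 0.185 against the 0.184 expected when home. Now I release, then retreat upward.

Request:
hand_motion:
  steps: [0, 0, -0.001, 0, 0, 0, 0, 0, -0.001, 0, 0, 0]

```text
time_s: 9.77
tcp_pos: [0.5174, -0.2262, 0.1517]
eef_rot: [-180.0, -0.1, -33.8]
contact_force: [-0.6, 0.9, 7.8]
gripper_width: 0.0237
gripper_force: 40.0
```

Request:
hand_motion:
  steps: [0, 0, 0, 0, 0, 0, 0, 0, 0, 0, 0, 0, 0, 0, 0, 0, 0, 0, 0, 0, 0, 0, 0, 0, 0, 0, 0, 0, 0, 0, 0, 0, 0, 0, 0, 0]
  finger_gap: 0.07

```text
time_s: 10.27
tcp_pos: [0.5167, -0.2261, 0.1503]
eef_rot: [180.0, 0.0, -33.8]
contact_force: [-0.0, 0.2, -0.2]
gripper_width: 0.0584
gripper_force: 0.0
```

Request:
hand_motion:
  steps: [0, 0, -0.005, 0, 0, 0, 0, 0, -0.015, 0, 0, 0, 0, 0, -0.03, 0, 0, 0, 0, 0, -0.045, 0, 0, 0, 0, 0, -0.06, 0, 0, 0, 0, 0, -0.075, 0, 0, 0, 0, 0, -0.09, 0, 0, 0, 0, 0, -0.1, 0, 0, 0, 0, 0, -0.1, 0, 0, 0, 0, 0, -0.1, 0, 0, 0]

```text
time_s: 11.1
tcp_pos: [0.5171, -0.226, 0.2511]
eef_rot: [-179.9, -0.1, -33.8]
contact_force: [-0.9, 0.9, 0.5]
gripper_width: 0.07
gripper_force: 0.0
```

Run:
```python
from plant import r, cams, job, get_state
from h import *
c=cams.capture('scene'); 
W=cloud(c); m=mask(c,'red')&(abs(W[...,0]-.52)<.1)&(abs(W[...,1]+.22)<.1)&(W[...,2]>.1)
print(rect(W[m]),np.percentile(W[m][:,2],[1,90,99]))
cv2.imwrite('pics/end.png',c['frame'][...,::-1])
```

```text
(array([ 0.52024591, -0.22733376]), array([99.73606873, 22.727108  ]), 145.99646377563477) [0.16199179 0.18558056 0.18640397]
```

View pics/end.png

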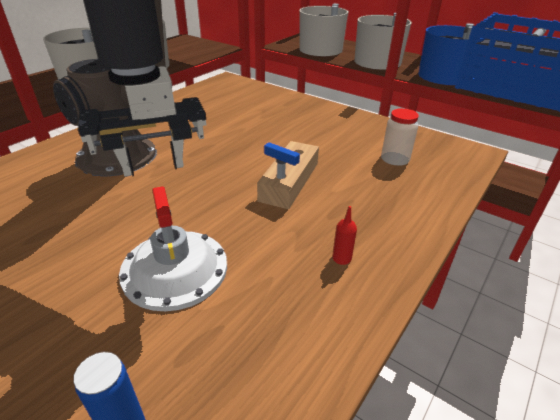

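The key stands released in the plug at (165,215). The blue key at (282,153) and the bottle at (345,240) are unmoved, and the gripper is clear.

```bash
python3 -c "
from plant import r, cams, job, get_state
print(job.close_job())"
```

```text
the job is handed in; nothing more can be done
None
```

The hex key is fully home in the plug's socket, was held until it bottomed out, and now stands released; the blue key and bottle look unmoved in the last picture, and I handed the job in after about 11 s of robot time (no verdict was returned).

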